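Put the drilling templates away in their fitted trays

TASK

Put the four aluminium drilling templates with the black grips away: the fork-shaped and the T-shaped one interlocked in the square tray, the big L-shaped one and the straight strip together in the long tray. Each must lie flat on the tray's floor in the only arrangement that fits (the notched corners go round the block in the tray's corner); let go of them all and leave the bearing, the steel block and the hex key where they are.

Things in the scene. Friction and masses are not known exactly. Their poses are not given: they have to be found in the camera images.
- fork_grip (a point): Fork (U) template, 58 x 90 mm: back bar along y at -x, two prongs to +x, 26 mm wide, 16 mm square notch in the -x,-y corner. Aluminium, 10 mm thick, 0.1-0.2 kg. Point: on a black upright grip, 22 (x) x 14 (y) mm, up to z 53, pinched across y, 33 mm above the underside, 16 mm to -x of the outline's centre. Seat: at x -32, y 0, z 37 mm in square_tray's frame, axes parallel to the tray's, same sense.
- tee_grip (a point): T template, 58 x 90 mm: crossbar along y at +x, stem to -x (goes into the fork), both 26 mm wide. Aluminium, 10 mm thick, 0.1-0.2 kg. Point: on a black upright grip, 22 (x) x 14 (y) mm, up to z 53, pinched across y, 33 mm above the underside, 8 mm to +x of the outline's centre. Seat: at x 24, y 0, z 37 mm in square_tray's frame, axes parallel to the tray's, same sense.
- angle_grip (a point): L template, 58 x 122 mm: long leg along y at -x, short leg at -y to +x, 26 mm wide, 16 mm square notch in the -x,-y corner. Aluminium, 10 mm thick, 0.1-0.2 kg. Point: on a black upright grip, 22 (x) x 14 (y) mm, up to z 53, pinched across y, 33 mm above the underside, 16 mm to -x and -y of the outline's centre. Seat: at x -16, y -16, z 37 mm in long_tray's frame, axes as the tray's, same sense.
- strip_grip (a point): Straight strip template, 26 x 90 mm in x, y. Aluminium, 10 mm thick, 0.1-0.2 kg. Point: on a black upright grip, 22 (x) x 14 (y) mm, up to z 53, pinched across y, 33 mm above the underside, above the plate's centre. Seat: at x 16, y 16, z 37 mm in long_tray's frame (beside the L), axes parallel to the tray's; a half turn makes no difference.
- square_tray: Square tray, outside 114 x 114 mm, inside 102 x 102, for the fork (-x side, prongs to +x) and the T (+x side, stem to -x). Dark wood, fixed, origin: centre of underside. Floor 4 mm thick, rim 14 mm high; a 16 mm square block as high as the rim fills the inner -x,-y corner. Seated plates have about 6 mm play all round; outlines are grey on the floor.
- long_tray: Long tray, outside 82 (x) x 146 (y) mm, inside 70 x 134, for the L (long leg along the -x wall, short leg along the -y wall) and the strip (+x wall, +y end). Dark wood, fixed, origin: centre of underside. Floor 4 mm thick, rim 14 mm high; a 16 mm square block as high as the rim fills the inner -x,-y corner. Seated plates have about 6 mm play all round; outlines are grey on the floor.
- ball_bearing: Steel ball bearing lying flat, 47 mm across, 14 mm high, origin under its centre. Not part of the job; leave it where it lies.
- clamp_block: Milled steel block, 40 x 60 x 28 mm high, with a slot on top, origin under its centre. Not part of the job; leave it where it lies.
- hex_key: Black hexagon key lying flat, 38 x 114 x 8 mm, origin under the centre of its outline. Not part of the job; leave it where it lies.
Not all that is in view belongs to the job. What is shaped like the part that bears tee_grip but purple or red is not meant.

How it is judged:
By the outcome, as a careful person would: the job done as asked, in the order asked, and still so for the second after the job is handed in, with the robot touching nothing.
It also fails if it takes over 106 s, if anything falls off the work surface, if the arm or the gripper's body presses on something with over 40 N, if the wrist force passes 120 N, or if a joint passes its speed limit or range.

ROBOT

A 6-joint arm with a two-finger parallel gripper is mounted at the origin on a cart in front of the work surface, level with it; the furniture and walls round the work are solid. World frame = base frame: x ahead of the robot, y to its left, z up, the work surface at z = 0. Lengths are in m, angles in rad, forces in N, time in s.
With the tool pointing down it reaches from about 0.4 to 0.925 m from the base axis. Payload 12.5 kg.
Tool frame: the origin (TCP) lies on the centre line of the jaws, within the pads' length; the fingertips stand 22 mm ahead of it and the grasp point (between the pads) lies 3 mm ahead of it; z points along the fingers, y is the direction in which the jaws open and shut (so a half turn about z gives the same grasp; the last joint's range is limited). The gripper opens to 95 mm and grips with 3 to 60 N. Pads are 20 mm wide; open, the fingers measure 119 mm over their backs; the gripper's body (75 mm by 180 mm) begins 59 mm behind the grasp point.
Start: joints at [-1.235, 0.491, 1.559, -0, 1.092, -0.106], TCP at [0.267, -0.565, 0.237] pointing down, gripper open.
Joint ranges: [-3.1, 3.1], [-0.84, 2.19], [0.05, 2.79], [-1.13, 4.28], [0.06, 2.93], [-2.69, 2.69]. Speed limits (rad/s): [2.22, 2.22, 2.79, 3.14, 3.14, 3.14].

INTERFACE

Orientations are given as a rotation vector (axis times angle).
In Python, from station import arm, viewer gives the robot as it stands.
- The arm moves only by the tool send_rows, never from a script. Its argument "series" is a list of rows, each an object of numbers: "wx", "wy", "wz": the turn, a rotation vector about the tool's x, y, z in rad; "x", "y", "z": the shift along the tool's x, y, z in m; "grip": the finger opening in m, from 0 to 0.0951. In form: [{"wx": .., "wy": .., "wz": .., "x": .., "y": .., "z": .., "grip": ..}, ...]. A call has 1 to 12 rows; each row is the pose to reach, as a shift and turn from the pose commanded when the call began, along the tool's axes at that moment; what a row does not reach only later rows make up. A row lasts 1/8 s, in which the tool goes at most 62.5 mm and 10.7 degrees, less where a joint would pass 70% of its speed; a pose out of reach is approached as far as the arm can. A call with a gripper value outside its range is refused whole. The fingers move at their own pace and stop on an object; "newtons" is the grip in N (left out, the last holds). Time passes only in rows, so rows that repeat a pose let the fingers close. It gives the time, the measured TCP pose, the force and the opening at its end, in the units of the state.
- arm.get_state(): the state, without advancing time (a new reading comes with each control period).
- viewer.camera(name): name is "side" or "top" or "wrist"; returns a dict with "pixels" (420x560x3 uint8, red, green, blue), "depth" (420x560 float32, m along the optical axis (not along the pixel's ray), 0 where there is no reading), "K" (3x3 intrinsics, pixels), "rvec" (rotation vector, rad) and "tvec" (3), from world to camera coordinates, as OpenCV has them. Camera axes: x right, y down, z forward; pixel columns grow to the right and rows downward; lengths in m; the calibration is good to about 2 mm. A picture is of the moment at which its call begins.
- arm.close_job(): hands the job in, once; it reports no verdict.
The state is a dict: "time_s": time; "q": joint angles; "dq": joint speeds; "joint_efforts": joint torques, N m; "ee_pos": TCP position; "eef_rot": TCP orientation; "force": force on the tool from outside, world axes, zero at the start; "ft_torque": the same for the moment, N m; "finger_gap": finger opening in m.
Only numpy, scipy, OpenCV 4.12 (cv2) and the standard library are available. Lean on these libraries where they do the work, as an engineer would, in place of code of your own. Each camera call takes 0.05 s, during which the arm holds its last target. There are 200 camera calls.

## Working session

There is one attempt and no reset: what is moved stays moved. The work goes in short steps, Python scripts to look and compute and a tool call to move; the robot and the scene stay as the last step left them, time stands still between calls to the robot, and variables do not carry over. Pictures are saved under pics/ and viewed, about 12 in all and at most 16, crops included, and the job is handed in when it is done.

Besides the shell and the picture viewer there is one more tool, called after "Request:" as a command line: name --argument value ..., lists and objects as JSON in quotes. send_rows: Moves the arm, as the interface text tells. Its arguments: {"type":"object","properties":{"series":{"type":"array","items":{"type":"object","properties":{"wx":{"type":"number"},"wy":{"type":"number"},"wz":{"type":"number"},"x":{"type":"number"},"y":{"type":"number"},"z":{"type":"number"},"grip":{"type":"number"}}}},"newtons":{"type":"number"}},"required":["series"]}

```bash
mkdir -p pics; ls; python3 - <<'E'
from station import arm, viewer
import cv2,numpy as np
print(arm.get_state())
for n in("top","side"):
    c=viewer.camera(n); cv2.imwrite(f"pics/{n}0.png",c["pixels"][:,:,::-1]); np.savez(f"pics/{n}0.npz",**c)
    R=cv2.Rodrigues(c["rvec"])[0]; print(n,c["K"].tolist(),(-R.T@c["tvec"]).tolist(),R.round(3).tolist())
E
```

```text
pics
{'time_s': 0.0, 'q': array([-1.23459559e+00,  4.91569370e-01,  1.55947232e+00, -3.04157198e-06,
        1.09170733e+00, -1.05605568e-01]), 'dq': array([-0.00201223,  0.00040342,  0.00019408, -0.00105076, -0.0007585 ,
       -0.00082185]), 'joint_efforts': array([-1.15585855e-03, -6.12645578e+01, -2.58190405e+01,  6.91840751e-02,
        4.81327402e-02, -1.26604650e-04]), 'ee_pos': array([ 0.26717296, -0.56475983,  0.23604777]), 'eef_rot': array([-3.06413085e+00, -6.88107773e-01,  2.13097521e-04]), 'force': array([0.70013044, 0.55600314, 0.62661092]), 'ft_torque': array([ 0.01080935, -0.05058698, -0.01983734]), 'finger_gap': 0.09502244041561822}
top [[403.5998304583587, 0.0, 279.2767829777719], [0.0, 403.5998304583587, 219.2363012371786], [0.0, 0.0, 1.0]] [0.49633751218173716, 0.057707599453134854, 1.174049538192377] [[0.024, -1.0, 0.0], [-0.997, -0.024, -0.076], [0.076, 0.001, -0.997]]
side [[386.5565630898306, 0.0, 282.6366688554769], [0.0, 386.5565630898306, 207.0675295972256], [0.0, 0.0, 1.0]] [-0.07338129968814935, 0.44402631958413397, 0.7868346620188174] [[-0.538, -0.843, 0.006], [-0.577, 0.363, -0.732], [0.615, -0.397, -0.681]]
```

View pics/top0.png

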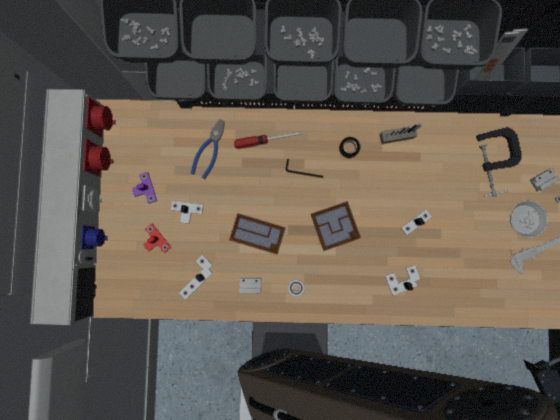

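View pics/side0.png

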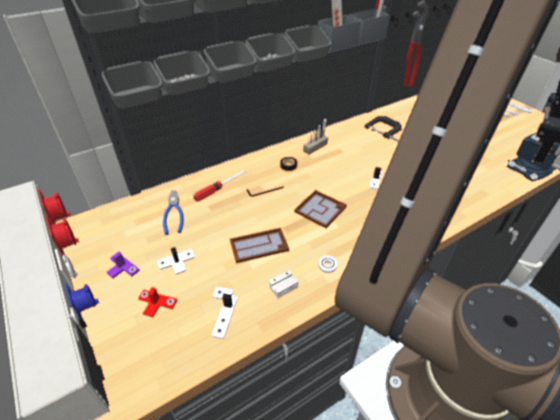

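The top view shows T candidates: aluminium T with black grip (187,210), purple (145,187) and red (157,238). By the description I choose (187,210). The others are fork (403,281), L (197,278), strip (417,222), square tray (335,226), long tray (257,233), bearing (296,288), block (250,285) and hex key (305,170).

```bash
cat > h.py <<'E'
import cv2,numpy as np
from scipy.spatial.transform import Rotation as Ro
def cast(c,uv,z):
    R=cv2.Rodrigues(c["rvec"])[0]; o=-R.T@np.ravel(c["tvec"])
    uv=np.atleast_2d(uv).astype(float); d=np.c_[uv,np.ones(len(uv))]@np.linalg.inv(c["K"]).T@R
    return o+d*((z-o[2])/d[:,2])[:,None]
def blobs(mask,amin):
    return [k for k in cv2.findContours(mask.astype(np.uint8),cv2.RETR_EXTERNAL,cv2.CHAIN_APPROX_NONE)[0] if cv2.contourArea(k)>amin]
def rect(c,k,z):
    p=cast(c,k[:,0],z)[:,:2]; r=cv2.minAreaRect((p*1000).astype(np.float32)); return r
E
python3 - <<'E'
from h import *
c=dict(np.load("pics/top0.npz")); im=c["pixels"]; hsv=cv2.cvtColor(im,cv2.COLOR_RGB2HSV)
roi=np.zeros(im.shape[:2],bool); roi[120:315,120:460]=1
wh=roi&(hsv[...,1]<45)&(hsv[...,2]>130)
dk=roi&(hsv[...,2]<115)
for nm,m,z in(("white",wh,.01),("dark",dk,.014)):
    for k in blobs(m,25):
        r=rect(c,k,z); print(nm,k[:,0].mean(0).round(),np.round(r[0]),np.round(r[1]),round(r[2]))
cv2.imwrite("pics/crop0.png",cv2.resize(im[190:305,130:290],None,fx=5,fy=5,interpolation=cv2.INTER_CUBIC)[:,:,::-1])
cv2.imwrite("pics/crop1.png",cv2.resize(im[190:305,285:445],None,fx=5,fy=5,interpolation=cv2.INTER_CUBIC)[:,:,::-1])
E
```

```text
white [296. 288.] [390.   7.] [46. 46.] 46
white [249. 285.] [394. 140.] [40. 60.] 1
white [191. 287.] [385. 307.] [26. 72.] 47
white [395. 284.] [ 412. -280.] [60. 51.] 19
white [413. 276.] [ 432. -326.] [60. 36.] 5
white [204. 267.] [445. 271.] [62. 39.] 38
white [416. 221.] [ 587. -336.] [28. 91.] 37
white [186. 209.] [599. 332.] [90. 60.] 84
white [284. 135.] [833.  50.] [ 7. 98.] 11
dark [408. 286.] [ 403. -311.] [28. 22.] 22
dark [296. 288.] [391.   9.] [31. 31.] 1
dark [200. 277.] [413. 282.] [24. 18.] 47
dark [419. 221.] [ 588. -343.] [24. 25.] 27
dark [257. 233.] [542. 123.] [145.  82.] 75
dark [184. 209.] [609. 334.] [20. 20.] 1
dark [335. 226.] [ 570. -102.] [114. 116.] 21
dark [143. 187.] [668. 458.] [18. 28.] 20
dark [300. 171.] [723.  -5.] [116.  36.] 65
dark [349. 147.] [ 800. -140.] [60. 64.] 64
dark [250. 141.] [810. 150.] [30. 99.] 11
dark [399. 134.] [ 843. -289.] [ 40. 125.] 14
dark [208. 152.] [789. 270.] [ 61. 180.] 71
```

View pics/crop0.png

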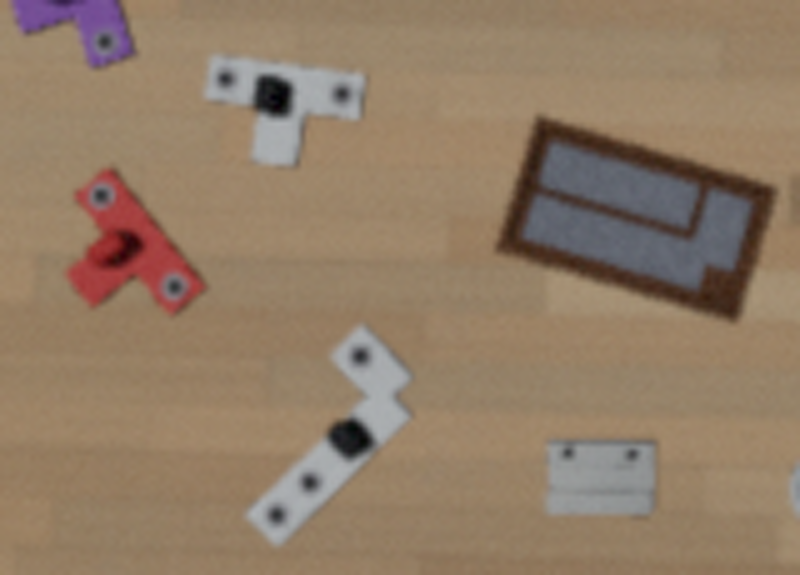

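View pics/crop1.png

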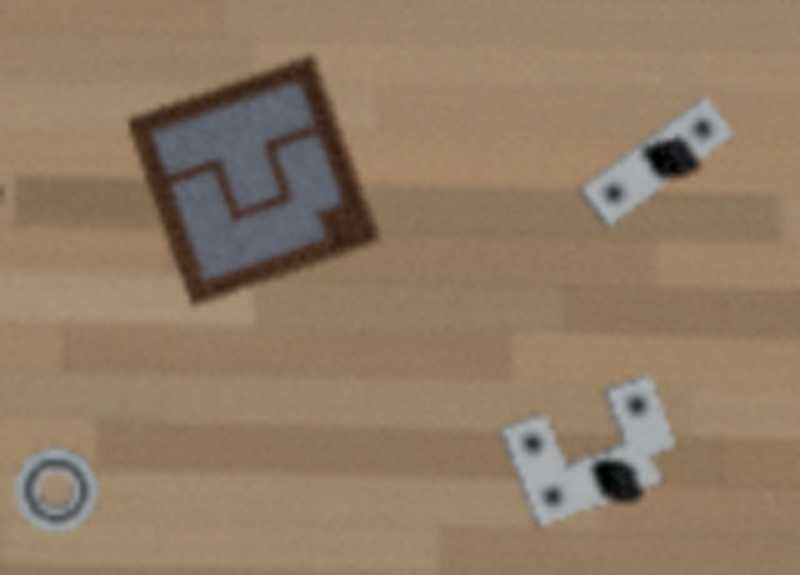

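The crops confirm that the T is the aluminium one with the black grip. Yaws from the crops: fork ≈ +22°, T ≈ -6°, L ≈ +44°, strip ≈ +35°, square tray ≈ +18°, long tray ≈ -16°. Both tray blocks are at the lower right, the -x,-y corner. Next, the tray frames and coarse grip positions, and the first move.

```bash
cat >> h.py <<'E'
def yawof(s):
    x=Ro.from_rotvec(s["eef_rot"]).as_matrix(); return np.arctan2(x[1,0],x[0,0]),x
def delta(s,xyz,yaw):
    "shift in tool axes and turn to a TCP goal, tool straight down, yaw in rad"
    _,R=yawof(s); c,n=np.cos(yaw),np.sin(yaw)
    G=np.array([[c,n,0],[n,-c,0],[0,0,-1]])
    d=R.T@(np.array(xyz)-s["ee_pos"]); w=Ro.from_matrix(R.T@G).as_rotvec()
    return "shift %s |%.0fmm turn %s"%(d.round(4),1000*np.linalg.norm(d),w.round(4))
E
python3 - <<'E'
from h import *
from station import arm,viewer
c=dict(np.load("pics/top0.npz")); im=c["pixels"]; hsv=cv2.cvtColor(im,cv2.COLOR_RGB2HSV)
roi=np.zeros(im.shape[:2],bool); roi[180:315,170:440]=1
for k in blobs(roi&(hsv[...,2]<115),25):
    M=cv2.moments(k); uv=[M["m10"]/M["m00"],M["m01"]/M["m00"]]
    z=.014 if cv2.contourArea(k)>500 else .033
    r=rect(c,k,z); print(np.round(uv),cast(c,uv,z)[0].round(4),np.round(r[1],1),round(r[2],1))
s=arm.get_state(); print(np.degrees(yawof(s)[0]),delta(s,[.42,-.30,.25],np.radians(22)))
w=viewer.camera("wrist"); R=cv2.Rodrigues(w["rvec"])[0]; print(R.round(3),-R.T@w["tvec"],w["K"][0])
E
```

```text
[408. 286.] [ 0.4047 -0.3053  0.033 ] [27.5 22. ] 22.1
[296. 288.] [0.3924 0.009  0.033 ] [30.5 30.8] 1.4
[200. 277.] [0.4147 0.2788 0.033 ] [24.  17.7] 47.0
[419. 221.] [ 0.5865 -0.3365  0.033 ] [23.8 24.3] 26.7
[257. 233.] [0.5423 0.1225 0.014 ] [144.7  81.8] 74.7
[184. 209.] [0.6068 0.3301 0.033 ] [20. 20.] 1.4
[335. 226.] [ 0.5695 -0.1017  0.014 ] [114.3 116.3] 20.7
25.316703870497893 shift [ 0.2514 -0.174  -0.0137] |306mm turn [-0.001  -0.0001  0.0579]
[[ 0.427 -0.904 -0.   ]
 [-0.874 -0.413  0.256]
 [-0.232 -0.109 -0.967]] [ 0.33236734 -0.53306716  0.384033  ] [324.78539928   0.         280.73038751]
```

Request:
send_rows --series '[{"x": 0.05,"y": -0.035,"z": 0,"wz": 0.058},{"x": 0.1,"y": -0.07,"z": 0,"wz": 0.058},{"x": 0.15,"y": -0.104,"z": 0,"wz": 0.058},{"x": 0.2,"y": -0.139,"z": -0.01,"wz": 0.058},{"x": 0.251,"y": -0.174,"z": -0.014,"wz": 0.058},{"x": 0.251,"y": -0.174,"z": -0.014,"wz": 0.058},{"x": 0.251,"y": -0.174,"z": -0.014,"wz": 0.058}]' --newtons 25

```text
invalid input
```

```bash
python3 - <<'E'
from h import *
from station import arm,viewer
s=arm.get_state(); print(s["time_s"],s["ee_pos"],np.degrees(yawof(s)[0]))
c=viewer.camera("wrist"); np.savez("pics/w1.npz",**c); cv2.imwrite("pics/w1.png",c["pixels"][:,:,::-1])
E
```

```text
0.15 [ 0.26718542 -0.56482601  0.23619965] 25.313951690637797
```

View pics/w1.png

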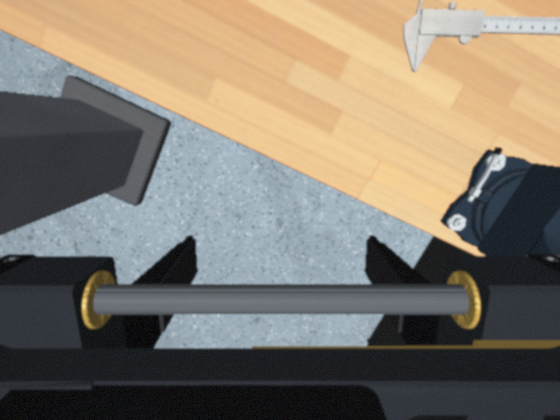

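The move was refused, probably because every row needs all fields. The picture is still from the start: fingers at (190,240) and (370,240), with tool +x up in the image.

Request:
send_rows --series '[{"wx": 0,"wy": 0,"wz": 0.058,"x": 0.05,"y": -0.035,"z": 0,"grip": 0.06},{"wx": 0,"wy": 0,"wz": 0.058,"x": 0.1,"y": -0.07,"z": 0,"grip": 0.06},{"wx": 0,"wy": 0,"wz": 0.058,"x": 0.15,"y": -0.104,"z": 0,"grip": 0.06},{"wx": 0,"wy": 0,"wz": 0.058,"x": 0.2,"y": -0.139,"z": -0.01,"grip": 0.06},{"wx": 0,"wy": 0,"wz": 0.058,"x": 0.251,"y": -0.174,"z": -0.014,"grip": 0.06},{"wx": 0,"wy": 0,"wz": 0.058,"x": 0.251,"y": -0.174,"z": -0.014,"grip": 0.06},{"wx": 0,"wy": 0,"wz": 0.058,"x": 0.251,"y": -0.174,"z": -0.014,"grip": 0.06}]' --newtons 25

```text
time_s: 1.08
ee_pos: [0.4198, -0.3005, 0.2506]
eef_rot: [3.083, 0.6, -0.0]
force: [0.7, 0.3, 0.2]
finger_gap: 0.06
```

```bash
python3 - <<'E'
from h import *
from station import arm,viewer
s=arm.get_state(); print(s["time_s"],s["ee_pos"],np.degrees(yawof(s)[0]))
c=viewer.camera("wrist"); np.savez("pics/w2.npz",**c); cv2.imwrite("pics/w2.png",c["pixels"][:,:,::-1])
E
```

```text
1.075 [ 0.41977931 -0.30052887  0.25062273] 22.035307919585193
```

View pics/w2.png

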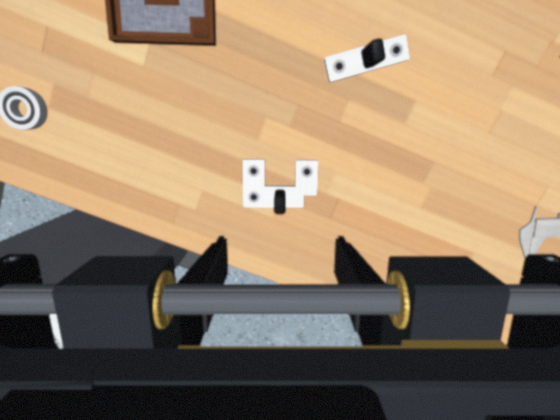

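The wrist view shows the fork at (280,185) with its grip at (280,202), the strip at (367,57) and the bearing at (22,108).

```bash
cat >> h.py <<'E'
def plate(c,u0,v0,u1,v1,z=.010):
    "outline rect of the white plate in the box (mm,deg), and dark grip centroid at z .033"
    hsv=cv2.cvtColor(c["pixels"],cv2.COLOR_RGB2HSV); roi=np.zeros(hsv.shape[:2],bool); roi[v0:v1,u0:u1]=1
    k=np.vstack(blobs(roi&(hsv[...,1]<50)&(hsv[...,2]>140),25)); r=rect(c,k,z)
    d=max(blobs(roi&(hsv[...,2]<75),25),key=cv2.contourArea); M=cv2.moments(d)
    return r,cast(c,[M["m10"]/M["m00"],M["m01"]/M["m00"]],z+.023)[0][:2]*1000
def at(cen,yaw,off):
    "world xy (mm) of an offset in a frame at cen, yaw in deg"
    a=np.radians(yaw); return np.array(cen)+np.array([[np.cos(a),-np.sin(a)],[np.sin(a),np.cos(a)]])@np.array(off)
E
python3 - <<'E'
from h import *
from station import arm
c=dict(np.load("pics/w2.npz"))
for b in((230,145,330,220),(315,25,420,90)): r,g=plate(c,*b); print(np.round(r[0],1),np.round(r[1],1),round(r[2],1),g.round(1))
r,_=plate(c,230,145,330,220); y=r[2] if r[2]<45 else r[2]-90
g=at(r[0],y,(-16,0)); print(y,g,delta(arm.get_state(),[*g/1000,.036],np.radians(y)))
E
```

```text
[ 419.9 -298.3] [59.  90.7] 22.0 [ 403.9 -304.6]
[ 585.6 -334.7] [27.  91.6] 37.2 [ 586.6 -335. ]
22.016403198242188 [ 405.07372678 -304.34194648] shift [-0.0145 -0.0023  0.2145] |215mm turn [ 0.      0.0002 -0.0009]
```

Sizes agree (59 x 90.7 against 58 x 90), and the grip estimate is within 1.5 mm. Descend and grasp.

Request:
send_rows --series '[{"wx": 0,"wy": 0,"wz": 0,"x": -0.0145,"y": -0.002,"z": 0.06,"grip": 0.05},{"wx": 0,"wy": 0,"wz": 0,"x": -0.0145,"y": -0.002,"z": 0.12,"grip": 0.05},{"wx": 0,"wy": 0,"wz": 0,"x": -0.0145,"y": -0.002,"z": 0.17,"grip": 0.05},{"wx": 0,"wy": 0,"wz": 0,"x": -0.0145,"y": -0.002,"z": 0.2,"grip": 0.05},{"wx": 0,"wy": 0,"wz": 0,"x": -0.0145,"y": -0.002,"z": 0.2145,"grip": 0.05},{"wx": 0,"wy": 0,"wz": 0,"x": -0.0145,"y": -0.002,"z": 0.2145,"grip": 0.05},{"wx": 0,"wy": 0,"wz": 0,"x": -0.0145,"y": -0.002,"z": 0.2145,"grip": 0.0},{"wx": 0,"wy": 0,"wz": 0,"x": -0.0145,"y": -0.002,"z": 0.2145,"grip": 0.0},{"wx": 0,"wy": 0,"wz": 0,"x": -0.0145,"y": -0.002,"z": 0.2145,"grip": 0.0},{"wx": 0,"wy": 0,"wz": 0,"x": -0.0145,"y": -0.002,"z": 0.2145,"grip": 0.0},{"wx": 0,"wy": 0,"wz": 0,"x": -0.0145,"y": -0.002,"z": 0.2145,"grip": 0.0}]' --newtons 25

```text
time_s: 2.5
ee_pos: [0.4057, -0.304, 0.0365]
eef_rot: [3.083, 0.599, 0.001]
force: [0.2, 0.2, 4.9]
finger_gap: 0.0136
```

```bash
python3 - <<'E'
from h import *
from station import arm
s=arm.get_state(); print(s["finger_gap"],s["ee_pos"],np.degrees(yawof(s)[0]))
# coarse tray goal, hover
y=19.5; g=at((569.5,-101.7),y,(-32,0)); print(g,delta(s,[*g/1000,.16],np.radians(y)))
E
```

```text
0.013620157124119639 [ 0.4057304  -0.30404626  0.03649803] 21.997265467084002
[ 539.33547229 -112.3818195 ] shift [ 0.1957 -0.1276 -0.1235] |264mm turn [ 0.0006 -0.0003  0.0436]
```

Grasped (gap 13.6 mm). Lift, and stop 95 mm short of the tray to see it clearly.

Request:
send_rows --series '[{"wx": 0,"wy": 0,"wz": 0,"x": 0,"y": 0,"z": -0.03,"grip": 0.0},{"wx": 0,"wy": 0,"wz": 0,"x": 0,"y": 0,"z": -0.08,"grip": 0.0},{"wx": 0,"wy": 0,"wz": 0.044,"x": 0.03,"y": -0.04,"z": -0.124,"grip": 0.0},{"wx": 0,"wy": 0,"wz": 0.044,"x": 0.065,"y": -0.085,"z": -0.124,"grip": 0.0},{"wx": 0,"wy": 0,"wz": 0.044,"x": 0.1,"y": -0.128,"z": -0.124,"grip": 0.0},{"wx": 0,"wy": 0,"wz": 0.044,"x": 0.1,"y": -0.128,"z": -0.124,"grip": 0.0},{"wx": 0,"wy": 0,"wz": 0.044,"x": 0.1,"y": -0.128,"z": -0.124,"grip": 0.0}]'

```text
time_s: 3.38
ee_pos: [0.4503, -0.1479, 0.16]
eef_rot: [3.096, 0.532, -0.0]
force: [0.3, -0.5, -1.4]
finger_gap: 0.0138
```

```bash
python3 - <<'E'
from h import *
from station import arm,viewer
s=arm.get_state(); print(s["time_s"],s["finger_gap"],s["ee_pos"],np.degrees(yawof(s)[0]))
c=viewer.camera("wrist"); np.savez("pics/w3.npz",**c); cv2.imwrite("pics/w3.png",c["pixels"][:,:,::-1])
hsv=cv2.cvtColor(c["pixels"],cv2.COLOR_RGB2HSV); m=(hsv[...,2]<120); m[250:]=0
for k in blobs(m,400): r=rect(c,k,.014); print(k[:,0].mean(0).round(),np.round(r[0],1),np.round(r[1],1),round(r[2],1))
E
```

```text
3.375 0.013849500952415366 [ 0.45033399 -0.14790419  0.16002231] 19.515677347682267
[280. 245.] [ 412.4 -160.2] [12.3 53.3] 19.5
[102. 207.] [390.3   8.9] [32.8 33.6] 19.5
[544. 131.] [ 587.9 -342.7] [23.2 34.7] 19.5
[277.  62.] [ 562.1 -104.1] [ 96.1 111.4] 20.4
[59. 42.] [529.9  78.7] [65.8 79.9] 74.6
```

View pics/w3.png

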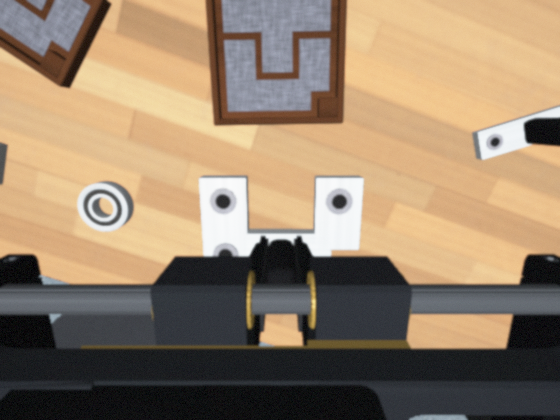

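The view is cut at the top. The tray's near corners are at (215,124) and (343,122), and the held fork's prong tips are at row 177, columns 200-362. Combined with the top view this gives the tray centre as (569.7,-101.5), yaw 20.3°. I'll check the fork in the hand.

```bash
python3 - <<'E'
from h import *
from station import arm
c=dict(np.load("pics/w3.npz")); s=arm.get_state(); a,R=yawof(s)
p=cast(c,[[200,177],[362,177],[200,240],[361,245]],s["ee_pos"][2]-.026)
print(((p-s["ee_pos"])@R*1000).round(1))
y=20.3; g=at((569.7,-101.5),y,(-32,0)); print(g,delta(s,[*g/1000,.041],np.radians(y)))
E
```

```text
[[ 44.2 -45.   26. ]
 [ 44.3  42.5  26. ]
 [  8.1 -47.3  26. ]
 [  5.1  44.5  26. ]]
[ 539.68755409 -112.60194085] shift [ 0.0963 -0.004   0.119 ] |153mm turn [ 0.      0.0003 -0.0149]
```

In-hand pose agrees: tips at 44.3 mm against 45 expected, centred within 1.3 mm. Place the fork.

Request:
send_rows --series '[{"wx": 0,"wy": 0,"wz": -0.015,"x": 0.05,"y": -0.004,"z": 0,"grip": 0.0},{"wx": 0,"wy": 0,"wz": -0.015,"x": 0.0965,"y": -0.005,"z": 0.02,"grip": 0.0},{"wx": 0,"wy": 0,"wz": -0.015,"x": 0.0965,"y": -0.005,"z": 0.06,"grip": 0.0},{"wx": 0,"wy": 0,"wz": -0.015,"x": 0.0965,"y": -0.005,"z": 0.085,"grip": 0.0},{"wx": 0,"wy": 0,"wz": -0.015,"x": 0.0965,"y": -0.005,"z": 0.1,"grip": 0.0},{"wx": 0,"wy": 0,"wz": -0.015,"x": 0.0965,"y": -0.005,"z": 0.112,"grip": 0.0},{"wx": 0,"wy": 0,"wz": -0.015,"x": 0.0965,"y": -0.005,"z": 0.1195,"grip": 0.0},{"wx": 0,"wy": 0,"wz": -0.015,"x": 0.0965,"y": -0.005,"z": 0.1195,"grip": 0.0}]'

```text
time_s: 4.42
ee_pos: [0.5399, -0.1112, 0.0408]
eef_rot: [3.092, 0.554, 0.001]
force: [0.4, 0.6, -1.7]
finger_gap: 0.0139
```

Request:
send_rows --series '[{"wx": 0,"wy": 0,"wz": 0,"x": 0,"y": 0,"z": 0,"grip": 0.04},{"wx": 0,"wy": 0,"wz": 0,"x": 0,"y": 0,"z": 0,"grip": 0.04},{"wx": 0,"wy": 0,"wz": 0,"x": 0,"y": 0,"z": 0,"grip": 0.04},{"wx": 0,"wy": 0,"wz": 0,"x": 0,"y": 0,"z": -0.03,"grip": 0.04},{"wx": 0,"wy": 0,"wz": 0,"x": 0,"y": 0,"z": -0.09,"grip": 0.04},{"wx": 0,"wy": 0,"wz": 0,"x": 0,"y": 0,"z": -0.15,"grip": 0.04},{"wx": 0,"wy": 0,"wz": 0,"x": 0,"y": 0,"z": -0.21,"grip": 0.04},{"wx": 0,"wy": 0,"wz": 0,"x": 0,"y": 0,"z": -0.21,"grip": 0.04}]'

```text
time_s: 5.42
ee_pos: [0.5409, -0.1113, 0.2551]
eef_rot: [3.088, 0.554, 0.011]
force: [-0.6, 1.2, -0.1]
finger_gap: 0.0402
```

```bash
python3 - <<'E'
from h import *
from station import arm,viewer
s=arm.get_state(); print(s["time_s"],s["finger_gap"],s["ee_pos"],np.degrees(yawof(s)[0]))
c=viewer.camera("wrist"); np.savez("pics/w4.npz",**c); cv2.imwrite("pics/w4.png",c["pixels"][:,:,::-1])
print(delta(s,[.598,.332,.25],np.radians(-6)))
E
```

```text
5.425 0.04020927040508308 [ 0.54091241 -0.11126903  0.25512358] 20.340494066918446
shift [ 0.2076 -0.3958  0.0044] |447mm turn [ 0.0037 -0.0076  0.4597]
```

View pics/w4.png

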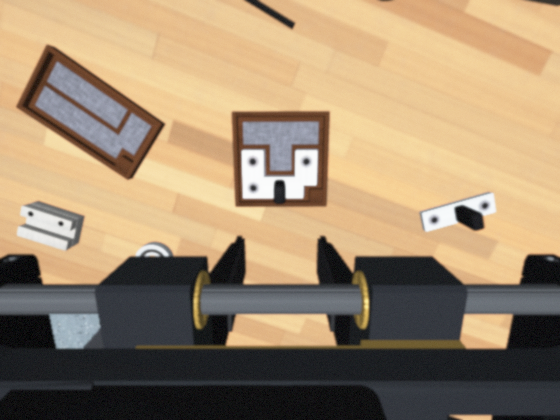

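The fork sits flat on its outline in the square tray (280,160), going round the block at (313,196). Both trays are fully visible, so I'll measure them here and move on to the T.

Request:
send_rows --series '[{"wx": 0,"wy": -0.007,"wz": 0.06,"x": 0.026,"y": -0.05,"z": 0,"grip": 0.06},{"wx": 0,"wy": -0.007,"wz": 0.12,"x": 0.052,"y": -0.1,"z": 0,"grip": 0.06},{"wx": 0,"wy": -0.007,"wz": 0.18,"x": 0.078,"y": -0.15,"z": 0,"grip": 0.06},{"wx": 0,"wy": -0.007,"wz": 0.24,"x": 0.104,"y": -0.2,"z": 0,"grip": 0.06},{"wx": 0,"wy": -0.007,"wz": 0.3,"x": 0.13,"y": -0.25,"z": 0,"grip": 0.06},{"wx": 0,"wy": -0.007,"wz": 0.36,"x": 0.156,"y": -0.3,"z": 0,"grip": 0.06},{"wx": 0,"wy": -0.007,"wz": 0.42,"x": 0.182,"y": -0.35,"z": 0.004,"grip": 0.06},{"wx": 0.004,"wy": -0.007,"wz": 0.46,"x": 0.207,"y": -0.396,"z": 0.004,"grip": 0.06},{"wx": 0.004,"wy": -0.007,"wz": 0.46,"x": 0.207,"y": -0.396,"z": 0.004,"grip": 0.06},{"wx": 0.004,"wy": -0.007,"wz": 0.46,"x": 0.207,"y": -0.396,"z": 0.004,"grip": 0.06}]'

```text
time_s: 6.72
ee_pos: [0.5957, 0.3319, 0.2448]
eef_rot: [-3.136, 0.164, 0.016]
force: [-0.0, -1.2, 0.1]
finger_gap: 0.0598
```

```bash
python3 - <<'E'
from h import *
from station import arm,viewer
c=dict(np.load("pics/w4.npz")); hsv=cv2.cvtColor(c["pixels"],cv2.COLOR_RGB2HSV)
m=(hsv[...,2]<125)&((hsv[...,0]<25)|(hsv[...,0]>170)); m[225:]=0
for k in blobs(m,900): r=rect(c,k,.014); print(k[:,0].mean(0).round(),np.round(r[0],1),np.round(r[1],1),round(r[2],1))
s=arm.get_state(); print(s["time_s"],s["ee_pos"],np.degrees(yawof(s)[0]))
c=viewer.camera("wrist"); np.savez("pics/w5.npz",**c)
hsv=cv2.cvtColor(c["pixels"],cv2.COLOR_RGB2HSV)
m=(hsv[...,1]<50)&(hsv[...,2]>140); m[255:]=0
for k in blobs(m,200): print(cv2.boundingRect(k))
r,g=plate(c,200,120,360,235); print(np.round(r[0],1),np.round(r[1],1),round(r[2],1),g.round(1))
y=r[2] if r[2]<45 else r[2]-90
g=at(r[0],y,(8,0)); print(y,g,delta(s,[*g/1000,.0365],np.radians(y)))
E
```

```text
[280. 158.] [ 569.4 -100.8] [110.4 109.9] 20.8
[ 89. 112.] [542.7 121.1] [146.3  81.1] 74.8
6.725 [0.59571369 0.33190894 0.24481187] -5.989925841317685
(401, 191, 106, 43)
(4, 183, 22, 53)
(408, 178, 74, 30)
(243, 156, 77, 50)
[595.7 365.2] [ 74.  167.5] 13.7 [605.2 331.4]
13.707005500793457 [603.45136046 367.06655391] shift [ 0.0061 -0.0356  0.2083] |211mm turn [-0.0023  0.0097 -0.3438]
```

```bash
python3 - <<'E'
from h import *
from station import arm
c=dict(np.load("pics/w5.npz")); s=arm.get_state()
r,g=plate(c,236,150,326,212); print(np.round(r[0],1),np.round(r[1],1),round(r[2],1),g.round(1))
y=r[2] if r[2]<45 else r[2]-90
g=at(r[0],y,(8,0)); print(y,g,delta(s,[*g/1000,.0365],np.radians(y)))
cv2.imwrite("pics/w5c.png",cv2.resize(c["pixels"][130:260,130:430],None,fx=2,fy=2)[:,:,::-1])
E
```

```text
[598.1 332.5] [90.3 59.2] 84.0 [605.2 331.4]
-5.995124816894531 [606.01966181 331.63594585] shift [ 0.0119 -0.0011  0.2088] |209mm turn [-0.001   0.0093 -0.0009]
```

View pics/w5c.png

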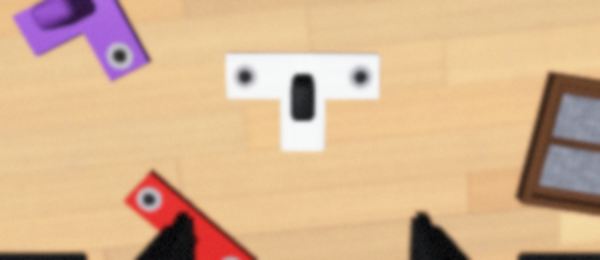

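Aluminium T confirmed in the crop at (302,97), with red and purple beside it. Size is 59.2 x 90.3. Grasp.

Request:
send_rows --series '[{"wx": 0,"wy": 0.009,"wz": 0,"x": 0.012,"y": -0.001,"z": 0.06,"grip": 0.05},{"wx": 0,"wy": 0.009,"wz": 0,"x": 0.012,"y": -0.001,"z": 0.12,"grip": 0.05},{"wx": 0,"wy": 0.009,"wz": 0,"x": 0.012,"y": -0.001,"z": 0.17,"grip": 0.05},{"wx": 0,"wy": 0.009,"wz": 0,"x": 0.012,"y": -0.001,"z": 0.2,"grip": 0.05},{"wx": 0,"wy": 0.009,"wz": 0,"x": 0.012,"y": -0.001,"z": 0.209,"grip": 0.05},{"wx": 0,"wy": 0.009,"wz": 0,"x": 0.012,"y": -0.001,"z": 0.209,"grip": 0.05},{"wx": 0,"wy": 0.009,"wz": 0,"x": 0.012,"y": -0.001,"z": 0.209,"grip": 0.0},{"wx": 0,"wy": 0.009,"wz": 0,"x": 0.012,"y": -0.001,"z": 0.209,"grip": 0.0},{"wx": 0,"wy": 0.009,"wz": 0,"x": 0.012,"y": -0.001,"z": 0.209,"grip": 0.0},{"wx": 0,"wy": 0.009,"wz": 0,"x": 0.012,"y": -0.001,"z": 0.209,"grip": 0.0},{"wx": 0,"wy": 0.009,"wz": 0,"x": 0.012,"y": -0.001,"z": 0.209,"grip": 0.0}]'

```text
time_s: 8.15
ee_pos: [0.6068, 0.3326, 0.0378]
eef_rot: [-3.135, 0.165, -0.003]
force: [-0.2, -0.9, 3.1]
finger_gap: 0.014
```

```bash
python3 - <<'E'
from h import *
from station import arm
s=arm.get_state(); print(s["time_s"],s["finger_gap"],s["ee_pos"],np.degrees(yawof(s)[0]))
y=20.6; g=at((569.5,-101.3),y,(24,0)); print(g,delta(s,[*g/1000,.16],np.radians(y)))
E
```

```text
8.15 0.014028380479441577 [0.60675927 0.33262737 0.03780327] -6.022177550059013
[591.96542886 -92.85580044] shift [ 0.0301  0.4244 -0.1231] |443mm turn [-0.0017 -0.002  -0.4646]
```

Request:
send_rows --series '[{"wx": 0,"wy": 0,"wz": 0,"x": 0,"y": 0,"z": -0.03,"grip": 0.0},{"wx": 0,"wy": 0,"wz": 0,"x": 0,"y": 0,"z": -0.08,"grip": 0.0},{"wx": 0,"wy": 0,"wz": -0.05,"x": 0.004,"y": 0.05,"z": -0.123,"grip": 0.0},{"wx": 0,"wy": 0,"wz": -0.11,"x": 0.008,"y": 0.105,"z": -0.123,"grip": 0.0},{"wx": 0,"wy": 0,"wz": -0.17,"x": 0.012,"y": 0.16,"z": -0.123,"grip": 0.0},{"wx": 0,"wy": 0,"wz": -0.23,"x": 0.016,"y": 0.215,"z": -0.123,"grip": 0.0},{"wx": 0,"wy": 0,"wz": -0.3,"x": 0.02,"y": 0.27,"z": -0.123,"grip": 0.0},{"wx": 0,"wy": 0,"wz": -0.36,"x": 0.024,"y": 0.325,"z": -0.123,"grip": 0.0},{"wx": 0,"wy": 0,"wz": -0.42,"x": 0.028,"y": 0.38,"z": -0.123,"grip": 0.0},{"wx": 0,"wy": 0,"wz": -0.465,"x": 0.03,"y": 0.424,"z": -0.123,"grip": 0.0},{"wx": 0,"wy": 0,"wz": -0.465,"x": 0.03,"y": 0.424,"z": -0.123,"grip": 0.0},{"wx": 0,"wy": 0,"wz": -0.465,"x": 0.03,"y": 0.424,"z": -0.123,"grip": 0.0}]'

```text
time_s: 9.65
ee_pos: [0.5917, -0.092, 0.1594]
eef_rot: [-3.089, -0.56, -0.003]
force: [-0.8, -0.1, -1.8]
finger_gap: 0.0134
```

```bash
python3 - <<'E'
from h import *
from station import arm,viewer
s=arm.get_state(); print(s["time_s"],s["finger_gap"],s["ee_pos"],np.degrees(yawof(s)[0]))
c=viewer.camera("wrist"); np.savez("pics/w6.npz",**c); cv2.imwrite("pics/w6.png",c["pixels"][:,:,::-1])
y=20.6; g=at((569.5,-101.3),y,(24,0)); print(g,delta(s,[*g/1000,.042],np.radians(y)))
E
```

```text
9.65 0.01340558968002339 [ 0.59169581 -0.09195262  0.15944545] 20.567317376523025
[591.96542886 -92.85580044] shift [-0.0003  0.0012  0.1174] |117mm turn [-0.0018 -0.002  -0.0006]
```

View pics/w6.png

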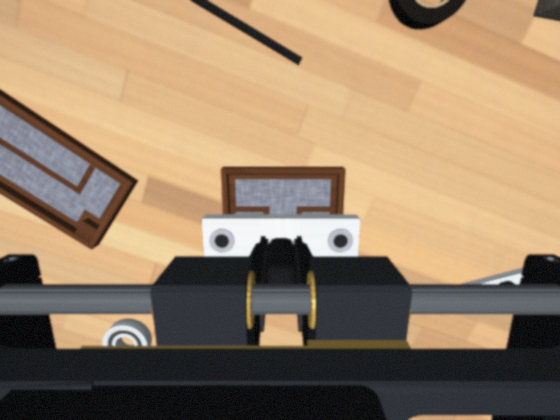

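The held T is centred on column 280.5, the tray on 283, so a 1-2 mm shift to tool +y agrees. Place.

Request:
send_rows --series '[{"wx": 0,"wy": 0,"wz": 0,"x": 0,"y": 0.0015,"z": 0.04,"grip": 0.0},{"wx": 0,"wy": 0,"wz": 0,"x": 0,"y": 0.0015,"z": 0.075,"grip": 0.0},{"wx": 0,"wy": 0,"wz": 0,"x": 0,"y": 0.0015,"z": 0.095,"grip": 0.0},{"wx": 0,"wy": 0,"wz": 0,"x": 0,"y": 0.0015,"z": 0.108,"grip": 0.0},{"wx": 0,"wy": 0,"wz": 0,"x": 0,"y": 0.0015,"z": 0.1175,"grip": 0.0},{"wx": 0,"wy": 0,"wz": 0,"x": 0,"y": 0.0015,"z": 0.1175,"grip": 0.0},{"wx": 0,"wy": 0,"wz": 0,"x": 0,"y": 0.0015,"z": 0.1175,"grip": 0.0}]'

```text
time_s: 10.58
ee_pos: [0.5928, -0.0935, 0.0426]
eef_rot: [-3.09, -0.562, -0.004]
force: [-0.2, 0.5, -1.5]
finger_gap: 0.0141
```

Request:
send_rows --series '[{"wx": 0,"wy": 0,"wz": 0,"x": 0,"y": 0,"z": 0,"grip": 0.04},{"wx": 0,"wy": 0,"wz": 0,"x": 0,"y": 0,"z": 0,"grip": 0.04},{"wx": 0,"wy": 0,"wz": 0,"x": 0,"y": 0,"z": 0,"grip": 0.04},{"wx": 0,"wy": 0,"wz": 0,"x": 0,"y": 0,"z": -0.03,"grip": 0.04},{"wx": 0,"wy": 0,"wz": 0,"x": 0,"y": 0,"z": -0.09,"grip": 0.04},{"wx": 0,"wy": 0,"wz": 0,"x": -0.03,"y": 0,"z": -0.14,"grip": 0.04},{"wx": 0,"wy": 0,"wz": 0,"x": -0.06,"y": 0,"z": -0.19,"grip": 0.04},{"wx": 0,"wy": 0,"wz": 0,"x": -0.06,"y": 0,"z": -0.21,"grip": 0.04},{"wx": 0,"wy": 0,"wz": 0,"x": -0.06,"y": 0,"z": -0.21,"grip": 0.04}]'

```text
time_s: 11.7
ee_pos: [0.5363, -0.1154, 0.2535]
eef_rot: [-3.091, -0.562, -0.008]
force: [0.5, 0.2, -0.7]
finger_gap: 0.0401
```

```bash
python3 - <<'E'
from h import *
from station import arm,viewer
s=arm.get_state(); print(s["time_s"],s["finger_gap"],s["ee_pos"],np.degrees(yawof(s)[0]))
c=viewer.camera("wrist"); np.savez("pics/w7.npz",**c); cv2.imwrite("pics/w7.png",c["pixels"][:,:,::-1])
# L outline centre: grip (414.7,278.8) yaw 45, hover over it
g=at((414.7,278.8),45,(8,8)); print(g,delta(s,[*g/1000,.25],np.radians(45)))
E
```

```text
11.7 0.04011701166031519 [ 0.53632886 -0.11535394  0.25348336] 20.596447985025907
[414.7       290.1137085] shift [ 0.0288 -0.4223  0.0033] |423mm turn [ 0.0018 -0.0046 -0.4259]
```

View pics/w7.png

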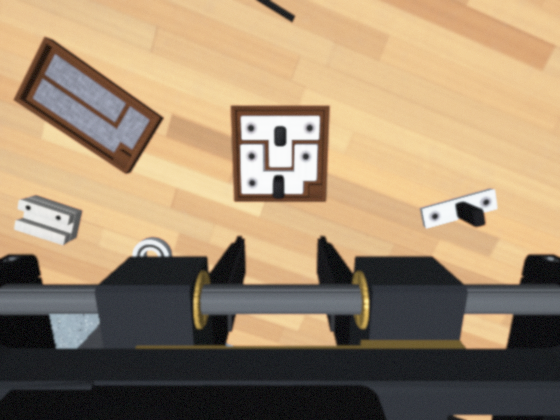

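The fork and T lie interlocked in the tray with even gaps all round (280,155). Now the L.

Request:
send_rows --series '[{"wx": 0,"wy": 0,"wz": -0.05,"x": 0.003,"y": -0.05,"z": 0,"grip": 0.06},{"wx": 0,"wy": 0,"wz": -0.1,"x": 0.007,"y": -0.105,"z": 0,"grip": 0.06},{"wx": 0,"wy": 0,"wz": -0.16,"x": 0.011,"y": -0.16,"z": 0,"grip": 0.06},{"wx": 0,"wy": 0,"wz": -0.21,"x": 0.015,"y": -0.215,"z": 0,"grip": 0.06},{"wx": 0,"wy": 0,"wz": -0.27,"x": 0.019,"y": -0.27,"z": 0,"grip": 0.06},{"wx": 0,"wy": 0,"wz": -0.33,"x": 0.023,"y": -0.325,"z": 0,"grip": 0.06},{"wx": 0,"wy": 0,"wz": -0.39,"x": 0.026,"y": -0.38,"z": 0.003,"grip": 0.06},{"wx": 0,"wy": -0.004,"wz": -0.426,"x": 0.029,"y": -0.422,"z": 0.003,"grip": 0.06},{"wx": 0,"wy": -0.004,"wz": -0.426,"x": 0.029,"y": -0.422,"z": 0.003,"grip": 0.06},{"wx": 0,"wy": -0.004,"wz": -0.426,"x": 0.029,"y": -0.422,"z": 0.003,"grip": 0.06}]'

```text
time_s: 13.0
ee_pos: [0.4144, 0.2898, 0.2484]
eef_rot: [-2.902, -1.203, 0.006]
force: [0.3, 0.4, -0.4]
finger_gap: 0.06
```

```bash
python3 - <<'E'
from h import *
from station import arm,viewer
s=arm.get_state(); print(s["time_s"],s["ee_pos"],np.degrees(yawof(s)[0]))
c=viewer.camera("wrist"); np.savez("pics/w8.npz",**c); cv2.imwrite("pics/w8.png",c["pixels"][:,:,::-1])
hsv=cv2.cvtColor(c["pixels"],cv2.COLOR_RGB2HSV)
m=(hsv[...,1]<50)&(hsv[...,2]>140); m[255:]=0
for k in blobs(m,200):
    r=rect(c,k,.01); print(cv2.boundingRect(k),np.round(r[0],1),np.round(r[1],1),round(r[2],1))
E
```

```text
13.0 [0.41443491 0.28979866 0.24844204] 45.0412424020832
(49, 168, 161, 87) [217.7 367.6] [138.4 155.9] 90.0
(408, 165, 78, 84) [539.9 127.7] [119.4  55.2] 75.8
(34, 160, 82, 94) [211.4 449.7] [  3.6 168.1] 90.0
(433, 152, 44, 70) [559.9 138.6] [86.9 24.8] 74.7
(223, 152, 103, 50) [413.2 302.3] [ 58.3 123.6] 46.9
```

View pics/w8.png

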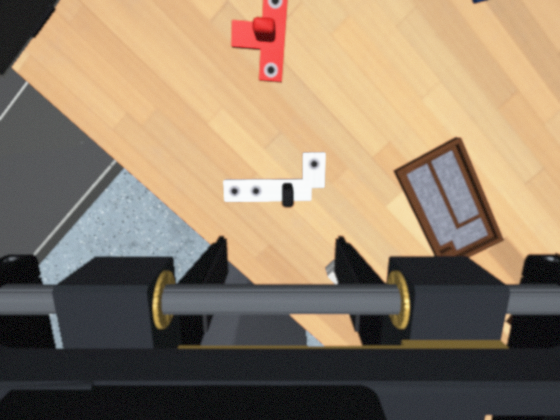

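The L is at (275,185) with its grip at (288,194). Size is 58.3 x 123.6, yaw 46.9° (edge slope says ≈ 46.4°).

```bash
python3 - <<'E'
from h import *
from station import arm
c=dict(np.load("pics/w8.npz")); s=arm.get_state()
r,g=plate(c,215,145,330,207); print(r,g)
y=46.7; g=at(r[0],y,(-16,-16)); print(g,delta(s,[*g/1000,.0365],np.radians(y)))
E
```

```text
((413.24700927734375, 302.31341552734375), (58.27418899536133, 123.62931060791016), 46.94501876831055) [413.54157501 279.48759093]
[413.91827975 279.69595776] shift [-0.0068  0.0067  0.2122] |212mm turn [-0.0015  0.0028 -0.0299]
```

Request:
send_rows --series '[{"wx": 0,"wy": 0.003,"wz": -0.03,"x": -0.007,"y": 0.007,"z": 0.06,"grip": 0.05},{"wx": 0,"wy": 0.003,"wz": -0.03,"x": -0.007,"y": 0.007,"z": 0.12,"grip": 0.05},{"wx": 0,"wy": 0.003,"wz": -0.03,"x": -0.007,"y": 0.007,"z": 0.17,"grip": 0.05},{"wx": 0,"wy": 0.003,"wz": -0.03,"x": -0.007,"y": 0.007,"z": 0.2,"grip": 0.05},{"wx": 0,"wy": 0.003,"wz": -0.03,"x": -0.007,"y": 0.007,"z": 0.212,"grip": 0.05},{"wx": 0,"wy": 0.003,"wz": -0.03,"x": -0.007,"y": 0.007,"z": 0.212,"grip": 0.05},{"wx": 0,"wy": 0.003,"wz": -0.03,"x": -0.007,"y": 0.007,"z": 0.212,"grip": 0.0},{"wx": 0,"wy": 0.003,"wz": -0.03,"x": -0.007,"y": 0.007,"z": 0.212,"grip": 0.0},{"wx": 0,"wy": 0.003,"wz": -0.03,"x": -0.007,"y": 0.007,"z": 0.212,"grip": 0.0},{"wx": 0,"wy": 0.003,"wz": -0.03,"x": -0.007,"y": 0.007,"z": 0.212,"grip": 0.0},{"wx": 0,"wy": 0.003,"wz": -0.03,"x": -0.007,"y": 0.007,"z": 0.212,"grip": 0.0}]'

```text
time_s: 14.42
ee_pos: [0.4143, 0.2802, 0.0379]
eef_rot: [-2.882, -1.246, -0.002]
force: [-1.2, -0.3, 6.0]
finger_gap: 0.0141
```

```bash
python3 - <<'E'
from h import *
from station import arm
s=arm.get_state(); print(s["time_s"],s["finger_gap"],s["ee_pos"],np.degrees(yawof(s)[0]))
y=-15.2; g=at((542.5,121.8),y,(-16,-16)); print(g,delta(s,[*g/1000,.18],np.radians(y)))
h=at(g,y,(-75,0)); print(delta(s,[*h/1000,.18],np.radians(y)))
E
```

```text
14.425 0.014078350832455462 [0.41432862 0.2802192  0.03790407] 46.7509314806038
[522.86470923 110.55476295] shift [-0.0489  0.1952 -0.1424] |246mm turn [-0.002  -0.0014  1.0812]
shift [-0.0842  0.129  -0.1424] |210mm turn [-0.002  -0.0014  1.0812]
```

Request:
send_rows --series '[{"wx": 0,"wy": 0,"wz": 0,"x": 0,"y": 0,"z": -0.03,"grip": 0.0},{"wx": 0,"wy": 0,"wz": 0,"x": 0,"y": 0,"z": -0.08,"grip": 0.0},{"wx": 0,"wy": 0,"wz": 0.16,"x": -0.01,"y": 0.02,"z": -0.13,"grip": 0.0},{"wx": 0,"wy": 0,"wz": 0.32,"x": -0.025,"y": 0.04,"z": -0.142,"grip": 0.0},{"wx": 0,"wy": 0,"wz": 0.48,"x": -0.04,"y": 0.06,"z": -0.142,"grip": 0.0},{"wx": 0,"wy": 0,"wz": 0.64,"x": -0.052,"y": 0.08,"z": -0.142,"grip": 0.0},{"wx": 0,"wy": 0,"wz": 0.8,"x": -0.065,"y": 0.1,"z": -0.142,"grip": 0.0},{"wx": 0,"wy": 0,"wz": 0.96,"x": -0.078,"y": 0.12,"z": -0.142,"grip": 0.0},{"wx": 0,"wy": 0,"wz": 1.08,"x": -0.084,"y": 0.129,"z": -0.142,"grip": 0.0},{"wx": 0,"wy": 0,"wz": 1.08,"x": -0.084,"y": 0.129,"z": -0.142,"grip": 0.0},{"wx": 0,"wy": 0,"wz": 1.08,"x": -0.084,"y": 0.129,"z": -0.142,"grip": 0.0}]'

```text
time_s: 15.8
ee_pos: [0.4504, 0.1306, 0.1792]
eef_rot: [-3.113, 0.409, 0.0]
force: [0.1, -0.4, -1.6]
finger_gap: 0.0136
```

```bash
python3 - <<'E'
from h import *
from station import arm,viewer
s=arm.get_state(); a,R=yawof(s); print(s["time_s"],s["finger_gap"],s["ee_pos"],np.degrees(a))
c=viewer.camera("wrist"); np.savez("pics/w9.npz",**c); cv2.imwrite("pics/w9.png",c["pixels"][:,:,::-1])
hsv=cv2.cvtColor(c["pixels"],cv2.COLOR_RGB2HSV)
m=(hsv[...,2]<125)&((hsv[...,0]<25)|(hsv[...,0]>170)); m[225:]=0
for k in blobs(m,900): r=rect(c,k,.014); print(cv2.boundingRect(k),np.round(r[0],1),np.round(r[1],1),round(r[2],1))
y=-15.2; g=at((542.5,121.8),y,(-16,-16)); print(g,delta(s,[*g/1000,.042],np.radians(y)))
E
```

```text
15.8 0.013574527157308072 [0.45039116 0.13059861 0.17923743] -14.980119725407222
(183, 55, 161, 92) [541.3 124. ] [142.7  79.4] 74.7
(421, 0, 139, 95) [555.7 -84.5] [96.6 85.9] 20.0
[522.86470923 110.55476295] shift [0.0753 0.0009 0.1372] |156mm turn [-0.002   0.0005  0.0038]
```

View pics/w9.png

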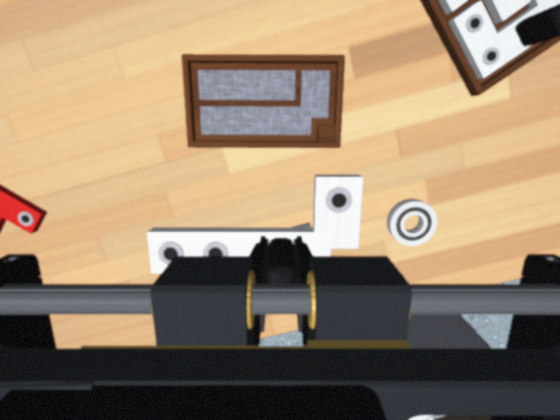

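```bash
python3 - <<'E'
from h import *
from station import arm
c=dict(np.load("pics/w9.npz")); s=arm.get_state(); a,R=yawof(s)
p=cast(c,[[149,230],[150,265],[316,176],[362,177],[360,245],[316,231]],s["ee_pos"][2]-.027)
print(((p-s["ee_pos"])@R*1000).round(1), "expect tip x45, y19..45; left end y-77, bar top x13")
y=-15.3; g=at((542.0,122.5),y,(-16,-16)); print(g,delta(s,[*g/1000,.042],np.radians(y)))
E
```

```text
[[ 12.9 -75.6  27.1]
 [ -8.6 -77.2  27.2]
 [ 43.8  18.3  26.9]
 [ 43.3  43.3  26.9]
 [  3.9  44.7  26.9]
 [ 12.4  19.2  27. ]] expect tip x45, y19..45; left end y-77, bar top x13
[522.34511251 111.2890501 ] shift [0.0746 0.0004 0.1372] |156mm turn [-0.002   0.0004  0.0055]
```

The L sits in the hand as expected, within 1.5 mm. Place it.

Request:
send_rows --series '[{"wx": 0,"wy": 0,"wz": 0.005,"x": 0.04,"y": 0,"z": 0,"grip": 0.0},{"wx": 0,"wy": 0,"wz": 0.005,"x": 0.075,"y": 0.0005,"z": 0.03,"grip": 0.0},{"wx": 0,"wy": 0,"wz": 0.005,"x": 0.075,"y": 0.0005,"z": 0.07,"grip": 0.0},{"wx": 0,"wy": 0,"wz": 0.005,"x": 0.075,"y": 0.0005,"z": 0.1,"grip": 0.0},{"wx": 0,"wy": 0,"wz": 0.005,"x": 0.075,"y": 0.0005,"z": 0.12,"grip": 0.0},{"wx": 0,"wy": 0,"wz": 0.005,"x": 0.075,"y": 0.0005,"z": 0.13,"grip": 0.0},{"wx": 0,"wy": 0,"wz": 0.005,"x": 0.075,"y": 0.0005,"z": 0.137,"grip": 0.0},{"wx": 0,"wy": 0,"wz": 0.005,"x": 0.075,"y": 0.0005,"z": 0.137,"grip": 0.0},{"wx": 0,"wy": 0,"wz": 0.005,"x": 0.075,"y": 0.0005,"z": 0.137,"grip": 0.0}]'

```text
time_s: 16.98
ee_pos: [0.5231, 0.1106, 0.0428]
eef_rot: [-3.111, 0.421, -0.002]
force: [-0.2, 0.9, -0.9]
finger_gap: 0.0138
```

Request:
send_rows --series '[{"wx": 0,"wy": 0,"wz": 0,"x": 0,"y": 0,"z": 0,"grip": 0.04},{"wx": 0,"wy": 0,"wz": 0,"x": 0,"y": 0,"z": 0,"grip": 0.04},{"wx": 0,"wy": 0,"wz": 0,"x": 0,"y": 0,"z": 0,"grip": 0.04},{"wx": 0,"wy": 0,"wz": 0,"x": 0,"y": 0,"z": -0.03,"grip": 0.04},{"wx": 0,"wy": 0,"wz": 0,"x": 0,"y": 0,"z": -0.09,"grip": 0.04},{"wx": 0,"wy": 0,"wz": 0,"x": 0,"y": 0,"z": -0.15,"grip": 0.04},{"wx": 0,"wy": 0,"wz": 0,"x": 0,"y": 0,"z": -0.205,"grip": 0.04},{"wx": 0,"wy": 0,"wz": 0,"x": 0,"y": 0,"z": -0.205,"grip": 0.04}]'

```text
time_s: 17.98
ee_pos: [0.524, 0.1102, 0.2513]
eef_rot: [-3.109, 0.421, -0.012]
force: [0.2, -0.1, 0.1]
finger_gap: 0.04
```

```bash
python3 - <<'E'
from h import *
from station import arm,viewer
s=arm.get_state(); print(s["time_s"],s["finger_gap"],s["ee_pos"],np.degrees(yawof(s)[0]))
c=viewer.camera("wrist"); np.savez("pics/w10.npz",**c); cv2.imwrite("pics/w10.png",c["pixels"][:,:,::-1])
print(delta(s,[.586,-.335,.25],np.radians(37)))
E
```

```text
17.975 0.03997280276235121 [0.52402082 0.11022201 0.25130691] -15.422308057331437
shift [0.1781 0.4127 0.0006] |450mm turn [-0.0012 -0.0086 -0.9149]
```

View pics/w10.png

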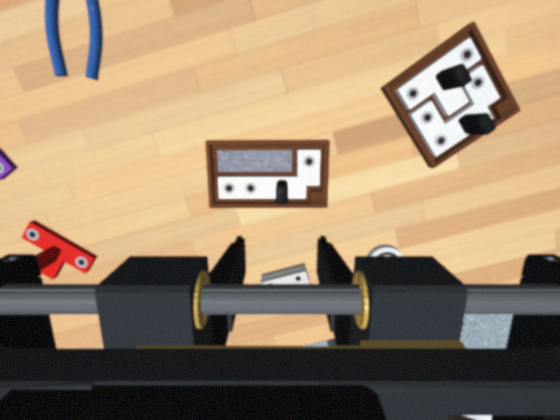

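The L lies flat in the long tray (268,175), round the block. Fourteen pictures viewed so far. Now the strip.

Request:
send_rows --series '[{"wx": 0,"wy": 0,"wz": -0.11,"x": 0.022,"y": 0.05,"z": 0,"grip": 0.06},{"wx": 0,"wy": 0,"wz": -0.22,"x": 0.044,"y": 0.1,"z": 0,"grip": 0.06},{"wx": 0,"wy": 0,"wz": -0.33,"x": 0.066,"y": 0.15,"z": 0,"grip": 0.06},{"wx": 0,"wy": 0,"wz": -0.44,"x": 0.088,"y": 0.2,"z": 0,"grip": 0.06},{"wx": 0,"wy": 0,"wz": -0.55,"x": 0.11,"y": 0.25,"z": 0,"grip": 0.06},{"wx": 0,"wy": 0,"wz": -0.66,"x": 0.132,"y": 0.3,"z": 0,"grip": 0.06},{"wx": 0,"wy": 0,"wz": -0.78,"x": 0.154,"y": 0.35,"z": 0,"grip": 0.06},{"wx": 0,"wy": 0,"wz": -0.88,"x": 0.17,"y": 0.395,"z": 0,"grip": 0.06},{"wx": 0,"wy": -0.008,"wz": -0.915,"x": 0.178,"y": 0.413,"z": 0,"grip": 0.06},{"wx": 0,"wy": -0.008,"wz": -0.915,"x": 0.178,"y": 0.413,"z": 0,"grip": 0.06},{"wx": 0,"wy": -0.008,"wz": -0.915,"x": 0.178,"y": 0.413,"z": 0,"grip": 0.06}]'

```text
time_s: 19.4
ee_pos: [0.5843, -0.3344, 0.2454]
eef_rot: [-2.975, -0.995, 0.012]
force: [0.3, 0.6, -0.3]
finger_gap: 0.0597
```

```bash
python3 - <<'E'
from h import *
from station import arm,viewer
s=arm.get_state(); print(s["time_s"],s["ee_pos"],np.degrees(yawof(s)[0]))
c=viewer.camera("wrist"); np.savez("pics/w11.npz",**c)
hsv=cv2.cvtColor(c["pixels"],cv2.COLOR_RGB2HSV)
m=(hsv[...,1]<50)&(hsv[...,2]>140); m[245:]=0
for k in blobs(m,100):
    r=rect(c,k,.01); print(cv2.boundingRect(k),np.round(r[0],1),np.round(r[1],1),round(r[2],1))
r,g=plate(c,235,160,325,230); print(r,g)
y=r[2] if r[1][0]<r[1][1] else r[2]-90
print(y,delta(s,[*np.array(r[0])/1000,.0365],np.radians(y)))
E
```

```text
19.4 [ 0.58434398 -0.3343548   0.24535868] 36.9782810521242
(466, 222, 30, 23) [ 685.5 -570.7] [26.6 37.8] 27.3
(246, 172, 77, 23) [ 586.2 -334.7] [26.7 90.9] 37.0
(56, 43, 89, 75) [ 552.7 -103.8] [60.2 91.9] 20.3
(64, 11, 88, 74) [583.9 -94.1] [59.9 91.8] 20.6
((586.1870727539062, -334.74053955078125), (26.700014114379883, 90.88226318359375), 37.0217170715332) [ 585.91458394 -335.38275501]
37.0217170715332 shift [0.0024 0.0028 0.2088] |209mm turn [-0.0066  0.0057 -0.0008]
```

Request:
send_rows --series '[{"wx": -0.006,"wy": 0.006,"wz": 0,"x": 0.0025,"y": 0.002,"z": 0.06,"grip": 0.05},{"wx": -0.006,"wy": 0.006,"wz": 0,"x": 0.0025,"y": 0.002,"z": 0.12,"grip": 0.05},{"wx": -0.006,"wy": 0.006,"wz": 0,"x": 0.0025,"y": 0.002,"z": 0.17,"grip": 0.05},{"wx": -0.006,"wy": 0.006,"wz": 0,"x": 0.0025,"y": 0.002,"z": 0.2,"grip": 0.05},{"wx": -0.006,"wy": 0.006,"wz": 0,"x": 0.0025,"y": 0.002,"z": 0.209,"grip": 0.05},{"wx": -0.006,"wy": 0.006,"wz": 0,"x": 0.0025,"y": 0.002,"z": 0.209,"grip": 0.05},{"wx": -0.006,"wy": 0.006,"wz": 0,"x": 0.0025,"y": 0.002,"z": 0.209,"grip": 0.0},{"wx": -0.006,"wy": 0.006,"wz": 0,"x": 0.0025,"y": 0.002,"z": 0.209,"grip": 0.0},{"wx": -0.006,"wy": 0.006,"wz": 0,"x": 0.0025,"y": 0.002,"z": 0.209,"grip": 0.0},{"wx": -0.006,"wy": 0.006,"wz": 0,"x": 0.0025,"y": 0.002,"z": 0.209,"grip": 0.0},{"wx": -0.006,"wy": 0.006,"wz": 0,"x": 0.0025,"y": 0.002,"z": 0.209,"grip": 0.0}]'

```text
time_s: 20.82
ee_pos: [0.5863, -0.3354, 0.0377]
eef_rot: [2.978, 0.996, 0.002]
force: [-0.4, 0.4, 2.9]
finger_gap: 0.0139
```

```bash
python3 - <<'E'
from h import *
from station import arm
s=arm.get_state(); print(s["time_s"],s["finger_gap"],s["ee_pos"],np.degrees(yawof(s)[0]))
# where the L really lies, from w10
c=dict(np.load("pics/w10.npz")); r,_=plate(c,214,148,322,202,.014); print(r)
y=-15.4; g=at((542.3,122.3),y,(16,16)); print(g,delta(s,[*g/1000,.18],np.radians(y)))
E
```

```text
20.825 0.013866247867172362 [ 0.58629077 -0.33542962  0.03765396] 36.99710100444639
((540.9585571289062, 123.32250213623047), (123.94363403320312, 59.82316970825195), 75.7463607788086)
[561.97442435 133.47662859] shift [ 0.2628 -0.3889 -0.1427] |491mm turn [ 0.001  -0.0012  0.9145]
```

Request:
send_rows --series '[{"wx": 0,"wy": 0,"wz": 0,"x": 0,"y": 0,"z": -0.04,"grip": 0.0},{"wx": 0,"wy": 0,"wz": 0,"x": 0,"y": 0,"z": -0.09,"grip": 0.0},{"wx": 0,"wy": 0,"wz": 0.1,"x": 0.024,"y": -0.035,"z": -0.135,"grip": 0.0},{"wx": 0,"wy": 0,"wz": 0.21,"x": 0.054,"y": -0.08,"z": -0.143,"grip": 0.0},{"wx": 0,"wy": 0,"wz": 0.32,"x": 0.084,"y": -0.125,"z": -0.143,"grip": 0.0},{"wx": 0,"wy": 0,"wz": 0.43,"x": 0.115,"y": -0.17,"z": -0.143,"grip": 0.0},{"wx": 0,"wy": 0,"wz": 0.54,"x": 0.145,"y": -0.215,"z": -0.143,"grip": 0.0},{"wx": 0,"wy": 0,"wz": 0.65,"x": 0.176,"y": -0.26,"z": -0.143,"grip": 0.0},{"wx": 0,"wy": 0,"wz": 0.76,"x": 0.207,"y": -0.305,"z": -0.143,"grip": 0.0},{"wx": 0,"wy": 0,"wz": 0.87,"x": 0.237,"y": -0.35,"z": -0.143,"grip": 0.0},{"wx": 0,"wy": 0,"wz": 0.915,"x": 0.263,"y": -0.389,"z": -0.143,"grip": 0.0},{"wx": 0,"wy": 0,"wz": 0.915,"x": 0.263,"y": -0.389,"z": -0.143,"grip": 0.0}]'

```text
time_s: 22.32
ee_pos: [0.5614, 0.1364, 0.1799]
eef_rot: [3.114, -0.416, 0.001]
force: [-0.6, -0.5, -1.7]
finger_gap: 0.0138
```

```bash
python3 - <<'E'
from h import *
from station import arm,viewer
s=arm.get_state(); a,R=yawof(s); print(s["time_s"],s["finger_gap"],s["ee_pos"],np.degrees(a))
c=viewer.camera("wrist"); np.savez("pics/w12.npz",**c); cv2.imwrite("pics/w12.png",c["pixels"][:,:,::-1])
y=-15.4; g=at((542.3,122.3),y,(16,16)); print(g,delta(s,[*g/1000,.042],np.radians(y)))
E
```

```text
22.325 0.01379106536871579 [0.56139112 0.13639848 0.17987497] -15.234531068768623
[561.97442435 133.47662859] shift [0.0012 0.0026 0.1379] |138mm turn [ 0.0002 -0.0008  0.0029]
```

View pics/w12.png

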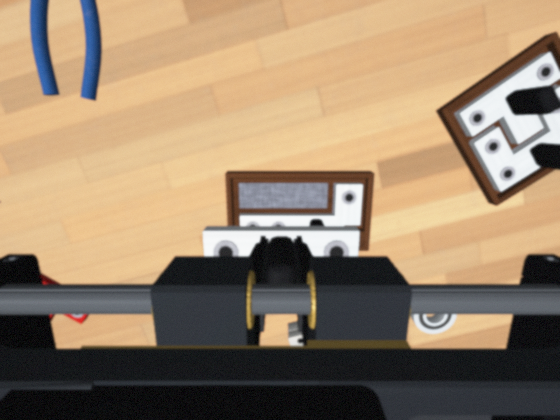

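The strip is held over the slot. The free slot lies between columns ≈ 238 (wall) and 333 (L's short leg), the strip at 204-360. I'll compute the centring numerically.

```bash
python3 - <<'E'
from h import *
from station import arm
c=dict(np.load("pics/w12.npz")); s=arm.get_state(); a,R=yawof(s); P=s["ee_pos"]
f=lambda uv,z:((cast(c,uv,z)-P)@R*1000)[:,:2].round(1).tolist()
g=c["pixels"].mean(2)
print("row 200:",[int(v) for v in g[200,222:242]],[int(v) for v in g[200,324:380]])
print("row 240:",[int(v) for v in g[240,196:210]],[int(v) for v in g[240,352:366]])
print("rim outer",f([[227,190],[373.5,190]],.014),"far rim",f([[300,172]],.014),"strip",f([[204,240],[360,240],[280,228]],P[2]-.027))
print("slot: floor-wall",f([[238,195]],.004),"L leg",f([[333,195]],.014))
E
```

```text
row 200: [195, 194, 189, 177, 140, 103, 78, 73, 67, 53, 46, 53, 63, 68, 69, 73, 93, 123, 140, 149] [153, 154, 141, 112, 80, 66, 61, 69, 91, 120, 152, 195, 234, 245, 246, 245, 244, 235, 221, 203, 186, 164, 129, 100, 86, 80, 93, 125, 160, 182, 202, 221, 236, 244, 246, 246, 241, 213, 142, 85, 56, 46, 54, 65, 75, 73, 77, 96, 135, 167, 184, 189, 187, 186, 188, 187]
row 240: [194, 192, 192, 187, 182, 183, 203, 233, 244, 247, 248, 248, 248, 248] [245, 246, 245, 245, 244, 241, 220, 161, 99, 70, 67, 66, 68, 72]
rim outer [[7.0, -55.3], [7.0, 88.9]] far rim [[24.8, 16.3]] strip [[6.3, -46.2], [6.3, 43.0], [13.5, -2.8]]
slot: floor-wall [[-0.3, -46.0]] L leg [[2.0, 49.2]]
```

Request:
send_rows --series '[{"wx": 0,"wy": 0,"wz": 0.003,"x": 0.0005,"y": 0.002,"z": 0.05,"grip": 0.0},{"wx": 0,"wy": 0,"wz": 0.003,"x": 0.0005,"y": 0.002,"z": 0.09,"grip": 0.0},{"wx": 0,"wy": 0,"wz": 0.003,"x": 0.0005,"y": 0.002,"z": 0.115,"grip": 0.0},{"wx": 0,"wy": 0,"wz": 0.003,"x": 0.0005,"y": 0.002,"z": 0.13,"grip": 0.0},{"wx": 0,"wy": 0,"wz": 0.003,"x": 0.0005,"y": 0.002,"z": 0.138,"grip": 0.0},{"wx": 0,"wy": 0,"wz": 0.003,"x": 0.0005,"y": 0.002,"z": 0.138,"grip": 0.0},{"wx": 0,"wy": 0,"wz": 0.003,"x": 0.0005,"y": 0.002,"z": 0.138,"grip": 0.0}]'

```text
time_s: 23.25
ee_pos: [0.5625, 0.1315, 0.0428]
eef_rot: [3.112, -0.426, 0.004]
force: [-0.3, -0.3, -1.8]
finger_gap: 0.0139
```

The hover hadn't settled, so the strip ended about 2.5 mm further along. Nudge it back before release.

Request:
send_rows --series '[{"wx": 0,"wy": 0,"wz": 0,"x": -0.001,"y": -0.0025,"z": 0.0,"grip": 0.0},{"wx": 0,"wy": 0,"wz": 0,"x": -0.001,"y": -0.0025,"z": 0.0,"grip": 0.0},{"wx": 0,"wy": 0,"wz": 0,"x": -0.001,"y": -0.0025,"z": 0.0,"grip": 0.0},{"wx": 0,"wy": 0,"wz": 0,"x": -0.001,"y": -0.0025,"z": 0.0,"grip": 0.04},{"wx": 0,"wy": 0,"wz": 0,"x": -0.001,"y": -0.0025,"z": 0.0,"grip": 0.04},{"wx": 0,"wy": 0,"wz": 0,"x": -0.001,"y": -0.0025,"z": 0.0,"grip": 0.04},{"wx": 0,"wy": 0,"wz": 0,"x": -0.001,"y": -0.0025,"z": -0.03,"grip": 0.04},{"wx": 0,"wy": 0,"wz": 0,"x": -0.001,"y": -0.0025,"z": -0.09,"grip": 0.04},{"wx": 0,"wy": 0,"wz": 0,"x": -0.03,"y": 0.04,"z": -0.14,"grip": 0.04},{"wx": 0,"wy": 0,"wz": 0,"x": -0.07,"y": 0.08,"z": -0.19,"grip": 0.04},{"wx": 0,"wy": 0,"wz": 0,"x": -0.07,"y": 0.1,"z": -0.21,"grip": 0.04},{"wx": 0,"wy": 0,"wz": 0,"x": -0.07,"y": 0.1,"z": -0.21,"grip": 0.04}]'

```text
time_s: 24.75
ee_pos: [0.4673, 0.0531, 0.2546]
eef_rot: [-3.112, 0.429, -0.009]
force: [-0.5, 0.6, 1.2]
finger_gap: 0.0401
```

```bash
python3 - <<'E'
from h import *
from station import arm,viewer
s=arm.get_state(); a,R=yawof(s); print(s["time_s"],s["finger_gap"],s["ee_pos"],s["force"])
c=viewer.camera("wrist"); np.savez("pics/w13.npz",**c); im=c["pixels"]
cv2.imwrite("pics/w13.png",cv2.resize(im[:250],(784,350),interpolation=cv2.INTER_CUBIC)[:,:,::-1])
hsv=cv2.cvtColor(im,cv2.COLOR_RGB2HSV); m=(hsv[...,1]<50)&(hsv[...,2]>140); m[250:]=0
d=c["depth"]; Rc=cv2.Rodrigues(c["rvec"])[0]; o=-Rc.T@c["tvec"]
for k in blobs(m,150):
    r=rect(c,k,.014); mk=cv2.drawContours(np.zeros(d.shape,np.uint8),[k],-1,1,-1).astype(bool)&m&(d>0)
    v,u=np.nonzero(mk); X=(np.c_[u,v,np.ones(len(u))]@np.linalg.inv(c["K"]).T*d[mk][:,None])@Rc+o
    # tilt of the best plane through the white pixels' depth
    A=np.c_[X[:,:2]-X[:,:2].mean(0),np.ones(len(X))]; q=np.linalg.lstsq(A,X[:,2],rcond=None)[0]
    print(np.round(r[0],1),np.round(r[1],1),round(r[2],1),"z mm",round(1000*np.median(X[:,2]),1),"tilt deg",np.degrees(q[:2]).round(2))
E
```

```text
24.75 0.04012067007306796 [0.46734384 0.05309989 0.25458787] [-0.51128482  0.61620291  1.16790265]
[391.4   7.9] [28.  23.9] 32.4 z mm 13.1 tilt deg [110.88  10.76]
[393.8   7.9] [48.9 42.8] 56.8 z mm 13.2 tilt deg [44.33  1.83]
[555.8 116. ] [51.6 27. ] 74.3 z mm 13.8 tilt deg [ 6.02 -0.93]
[569.4 164.6] [31.1 27. ] 74.3 z mm 13.8 tilt deg [ -1.64 -29.17]
[541.6 123.2] [124.1  58.7] 75.6 z mm 13.7 tilt deg [-0.31  0.11]
[568.7 -99.6] [92.4 93.7] 20.2 z mm 13.8 tilt deg [0.35 0.19]
```

View pics/w13.png

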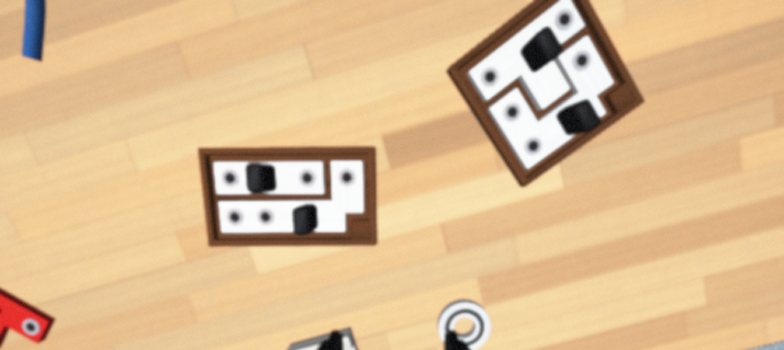

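All four plates lie flat in their trays. Their tops measure 13.7-13.8 mm high where 14 mm is expected, with gaps all round. The gripper is clear, so I hand in.

```bash
python3 -c "
from station import arm
print(arm.close_job())"
```

```text
the job is handed in; nothing more can be done
None
```

All four templates are in their trays and released, and the job is handed in after about 25 s of robot time. The fork and T are interlocked in the square tray; the L and the strip are together in the long tray. I placed them in the order fork, T, L, strip.

**Last checks:**
- **Flatness:** The plate tops measured 13.7–13.8 mm high, against 14 mm expected when seated. The fork/T pair and the L showed under 0.4° of tilt. The tilt figure for the strip was meaningless because its grip splits the visible patch, so I judged it flat from its height and the picture.
- **Fit:** The last picture showed clear gaps round every plate, with the notched corners round the blocks. The gripper was open and well clear.
- **Other objects:** The last view shows the bearing unmoved within measuring error. The steel block was only partly in view and the hex key not at all. I touched neither, and the path kept clear of both.
- **Forces:** No reading after a move exceeded about 6 N.

**What disagreed or went wrong:**
- The first move call was refused because its rows lacked some fields, so nothing moved.
- The tray centres from different views differed by up to 3 mm.
- The strip came down about 2.5 mm off because the arm had not settled, and I moved it back before letting go.

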